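Feed the brass bar into the jig and throw its locking lever

ROBOT

A 7-joint arm with a two-finger parallel gripper is mounted at the origin on the work surface. World frame = base frame: x ahead of the robot, y to its left, z up, the work surface at z = 0. Lengths are in m, angles in rad, forces in N, time in s.
With the tool pointing down it reaches from about 0.4 to 0.85 m from the base axis. Payload 10.4 kg.
Tool frame: the origin (TCP) lies between the finger pads; the fingertips stand 22 mm ahead of it and the grasp point (between the pads) lies 3 mm ahead of it; z points along the fingers, y is the line along which they close (so a half turn about z gives the same grasp; the last joint's range is limited). The gripper opens to 85 mm and grips with 20 to 120 N. Pads are 22 mm wide; open, the fingers measure 114 mm over their backs; the gripper's body (76 mm by 85 mm) begins 54 mm behind the grasp point. The pads swing forward as they close: fully open they stand 13 mm farther back than shut.
Start: joints at [1.289, 0.332, -0.065, 1.46, 0.022, 1.35, -0.088], TCP at [0.16, -0.604, 0.253] pointing down, gripper open.
Joint ranges: [-2.6, 2.6], [-0.5, 2.12], [-1.47, 1.34], [0.16, 2.42], [-1.27, 4.41], [0.06, 2.06], [-2.6, 2.6]. Speed limits (rad/s): [2.22, 2.22, 2.79, 2.79, 3.14, 3.14, 3.14].

INTERFACE

Orientations are given as a unit quaternion [x, y, z, w].
In Python, from workcell import manip, camera, ticket, boxes_of, outline_of gives the robot as it stands.
- The arm moves only by the tool carry_out, never from a script. Its argument "deltas" is a list of rows, each a list of 5 numbers: the shift along the tool's x, y, z as a fraction of full scale, then the turn about the tool's z as a fraction of full scale, then the opening, from -1 (shut) to 1 (fully open), so that 0 is half open. In form: [[tx, ty, tz, spin, gripper], ...]. A call has 1 to 20 rows; each row is the pose to reach, as a shift and turn from the pose commanded when the call began, along the tool's axes at that moment; what a row does not reach only later rows make up. Full scale, the value 1, is 150 mm for a shift and 30 degrees for a turn. A row lasts 1/8 s, in which the tool goes at most 62.5 mm and 10.7 degrees, less where a joint would pass 70% of its speed; a pose out of reach is approached as far as the arm can. A call with a number of a shift or a turn outside -1 to 1 is refused whole. A call with a gripper value outside its range is refused whole. The fingers move at their own pace and stop on an object; "force" is the grip in N (left out, the last holds). Time passes only in rows, so rows that repeat a pose let the fingers close. It gives the time, the measured TCP pose, the force, the opening and the grip force at its end, in the units of the state.
- manip.get_obs(): the state, without advancing time (a new reading comes with each control period).
- camera(name): name is "scene" or "top" or "wrist"; returns a dict with "img" (480x640x3 uint8, red, green, blue), "depth" (480x640 float32, m along the optical axis (not along the pixel's ray), 0 where there is no reading), "vertical_fov" (degrees; the focal length in pixels is half the picture's height over the tangent of half this angle, whatever the lens; pixels are square), "cx", "cy" (the principal point, pixels), "R" (3x3) and "t" (3): a world point X has camera coordinates R X + t. Camera axes: x right, y down, z forward; pixel columns grow to the right and rows downward; lengths in m; the calibration is good to about 2 mm. A picture is of the moment at which its call begins.
- ticket.hand_in(): hands the job in; it is judged then, once.
Trained networks look in a picture, given as the dict that the camera call returned (one of the last four; its "shot" number tells which), for a name from the list of things; names that differ only in an ending like _2 or _b are one class to them, and where a whole thing is asked for, a point or a joint stands for the part that bears it (a point fixed in the world has none). Each returns a list of dicts, best first, with "conf" (0 to 1); they miss things now and then, are a little off and sometimes report something else, mostly with a low value. They report only what shows in the picture. A call takes as long as a camera call. They do not tell look-alikes from the thing itself.
- boxes_of(query, picture): "position" ([x, y, z] in m, in world coordinates, good to about 4 mm: the middle of the surface that is visible of it).
- outline_of(query, picture): "region" (480x640 bool, what is visible of it).
The state is a dict: "clock": time; "joint_pos": joint angles; "joint_velocities": joint speeds; "tau": joint torques, N m; "position": TCP position; "ee_rot": TCP orientation; "ft_force": force on the tool from outside, world axes, zero at the start; "torque": the same for the moment, N m; "grip_width": opening from 0.0 (shut) to 1.0 (fully open); "grasp_force": force on a finger pad.
Only numpy, scipy, OpenCV 4.12 (cv2) and the standard library are available. Lean on these libraries where they do the work, as an engineer would, in place of code of your own. Each camera call takes 0.05 s, during which the arm holds its last target. There are 200 camera calls.

TASK

Take the long brass bar out of its wooden cradle, lay it in the open end of the jig's channel, then take it again by its tail and feed it under the bridge until it is hard up against the end stop. Then clamp it: lift the ringed collar on the locking lever, throw the lever all the way over towards the open end and let the collar drop so that the lever is locked, leaving the other things on the bench where they are.

Things in the scene. Friction and masses are not known exactly. Their poses are not given: they have to be found in the camera images.
- bar: Long plain brass bar, 140 x 24 x 20 mm (x along its length, z up), 0.55 kg, loose. Origin: centre of its underside. Both ends are alike. At the start it lies in the cradle; it can be gripped there only across its 24 mm width in the middle 70 mm.
- cradle: Dark wooden cradle fixed to the bench, 180 x 70 mm, 56 mm high; its x runs along the bar. Origin: centre of its underside. Two end saddles (x = -70 to -35 mm and 35 to 70 mm) carry the bar with its underside 22 mm above the bench, between wooden cheeks that rise to 56 mm; between the saddles lies an open gap of 70 mm over a base only 10 mm high.
- jig: Grey and steel clamping jig fixed to the bench. Origin: centre of the underside of its 300 x 110 mm base plate; x = feed direction, from the open end to the end stop; z up. A steel bed along x (x = -145 to 140 mm, y = 0, 50 mm wide, its top 30 mm above the bench) carries a bridge with a locking lever on its far half.
- jig_mouth (a point): Open end of the channel: on the bed's top at jig x = -140, y = 0, z = 30 mm. From here to x = 35 mm round guide rods border the channel on both sides; their tops are 5 mm above the bed and they leave 28 mm between them, so a bar can be laid in from above.
- jig_stop (a point): Face of the end stop, jig x = 120, y = 0, z = 40 mm. From x = 30 to 135 mm the channel runs between cheeks 30 mm apart, 75 mm above the bench, bridged from x = 55 mm on (top 85 mm): no fingers fit in there. A bar hard against the stop has its centre at jig x = 50 mm and 50 mm of its tail sticks out of the cheeks.
- jig_pivot (a point): Pivot of the locking lever, on the jig at x = 90, y = 0, z = 100 mm; the lever swings about the jig's y axis.
- lever (a joint): Angle of the locking lever, rad. 0 = leaning 0.5 rad from upright away from the open end (open, as at the start); 1.0 = leaning 0.5 rad from upright towards the open end (fully thrown, clamp foot down on the bar). Slight friction (about 3 N at the collar); it stays where it is left, but the collar's tongues sit in a notched gate and lock it at each end until the collar is lifted.
- lever_top (a point): Top of the 18 mm black ball on the lever, a 10 mm steel rod; 93 mm from the pivot along the lever.
- collar (a joint): Lift of the collar along the lever in m. 0 = down, 0.016 = its upper limit. A spring pushes it down with 4 to 6 N. From about 0.011 on the tongues clear the gate's middle tooth, so the collar must be kept up while the lever swings across; let go at either end it drops back to 0 and locks the lever.
- collar_mid (a point): Centre of the collar, a ringed aluminium sleeve round the lever, 32 mm in diameter, 32 mm long; collar down, it is 46 mm from the pivot along the lever. Its z points up the lever, its y is the jig's y. Fingers fit on both sides of it along the jig's y, with the ball between them; the collar can turn between the fingers about that line as the lever swings.
- short_bar: Bystander: short brass bar, 70 x 24 x 20 mm, lying on the bench beside the jig. Origin: centre of its underside.
- wheel: Bystander: grey polishing wheel, 60 mm across, 26 mm high, lying beside the cradle. Origin: centre of its underside.
- hammer: Bystander: hammer, about 260 mm long, lying beyond the jig and cradle.
- bench_block: Bystander: dark steel bench block, 100 x 100 x 35 mm, lying beyond the jig and cradle. Origin: centre of its underside.
There are look-alikes about, which are no part of the job. Leave any orange or red look-alike of the bar alone.

How it is judged:
On the way, in this order (a step that is already met when the one before it is completed fails the run):
1. the long bar lies on the bed against the end stop (within 3 mm) while the lever is still open (x of bar in the frame of jig between 0.047 and 0.055 m and y of bar in the frame of jig between -0.005 and 0.005 m and z of bar in the frame of jig below 0.034 m and angle between the x axis of bar and the x axis of jig, either way round below 0.08 rad and value of joint lever below 0.2 rad), for 0.2 s.
2. the collar is lifted clear of the gate (value of joint collar above 0.0095 m), for 0.05 s.
At the end, for the whole second after the job is handed in: The long bar lies flat on the jig's bed, along the channel (within 5 mm sideways and 0.08 rad), at rest, its end within 3 mm of the end stop; the lever is thrown to at least 0.8 of its 1.0 rad towards the open end and the collar has dropped (less than 4 mm up), locking it (x of bar in the frame of jig between 0.047 and 0.055 m and y of bar in the frame of jig between -0.005 and 0.005 m and z of bar in the frame of jig below 0.034 m and angle between the x axis of bar and the x axis of jig, either way round below 0.08 rad and linear speed of bar below 0.02 m/s and value of joint lever above 0.8 rad and value of joint collar below 0.004 m); the robot touches nothing.
It fails at once if a bystander (short bar, polishing wheel, hammer or bench block) is moved more than 30 mm (distance of any of short_bar, wheel, hammer, bench_block from where it was at the start of the episode above 0.03 m).
It also fails if it takes over 67 s, if anything falls off the work surface, if the arm or the gripper's body presses on something with over 40 N, if the wrist force passes 120 N, or if a joint passes its speed limit or range.

## Working session

There is one attempt and no reset: what is moved stays moved. The work goes in short steps, Python scripts to look and compute and a tool call to move; the robot and the scene stay as the last step left them, time stands still between calls to the robot, and variables do not carry over. Pictures are saved under pics/ and viewed, at most 10 in all, crops included, and the job is handed in when it is done.

Besides the shell and the picture viewer there is one more tool, called after ">>>" as name(argument=value, ...), one argument or row to a line, values as JSON. carry_out: Moves the arm, as the interface text tells. Its arguments: {"type":"object","properties":{"deltas":{"type":"array","items":{"type":"array","items":{"type":"number"}}},"force":{"type":"number"}},"required":["deltas"]}

```bash
ls; mkdir -p pics
cat > h.py <<'E'
import numpy as np,cv2
from workcell import manip,camera,ticket,boxes_of,outline_of
from scipy.spatial.transform import Rotation as Ro
def save(p,n): cv2.imwrite('pics/'+n,p['img'][:,:,::-1])
def f(p): return 240/np.tan(np.radians(p['vertical_fov']/2))
def cloud(p,m=None):
    d=p['depth']; m=(d>0) if m is None else (m&(d>0)); v,u=np.nonzero(m); z=d[v,u]
    c=np.c_[(u-p['cx'])/f(p)*z,(v-p['cy'])/f(p)*z,z]
    return (c-p['t'])@p['R'],v,u
def pix(p,X):
    c=p['R']@np.array(X)+p['t']; return c[:2]/c[2]*f(p)+[p['cx'],p['cy']]
E
python3 - <<'E'
from h import *
o=manip.get_obs();print({k:np.round(v,3) for k,v in o.items()})
for n in('top','scene'):
    p=camera(n);save(p,n+'0.png');print(n,p['vertical_fov'],p['R'].round(3).tolist(),p['t'].round(3))
    for q in('bar','cradle','jig','collar','short_bar','wheel','hammer','bench_block','lever_top'):
        for b in boxes_of(q,p)[:3]: print(q,np.round(b['position'],3),round(b['conf'],2),pix(p,b['position']).round())
E
```

```text
pics
{'clock': np.float64(0.0), 'joint_pos': array([ 1.289,  0.333, -0.065,  1.461,  0.022,  1.35 , -0.089]), 'joint_velocities': array([-0.   ,  0.   , -0.002,  0.001, -0.002, -0.002, -0.   ]), 'tau': array([-0.0000e+00, -6.2544e+01,  4.9000e-02, -3.9161e+01,  1.6000e-02,
        1.0000e-02, -0.0000e+00]), 'position': array([ 0.16 , -0.604,  0.252]), 'ee_rot': array([ 0.992,  0.129, -0.   , -0.001]), 'ft_force': array([ 0.03 ,  0.001, -0.509]), 'torque': array([ 0.012, -0.022,  0.008]), 'grasp_force': np.float64(0.0), 'grip_width': np.float64(1.003)}
top 49.707838083148424 [[0.004, -1.0, -0.02], [-0.989, -0.001, -0.148], [0.148, 0.02, -0.989]] [-0.133  0.578  1.277]
bar [ 0.404 -0.647  0.018] 0.96 [526. 321.]
bar [ 0.356 -0.009  0.02 ] 0.92 [273. 339.]
bar [0.352 0.184 0.017] 0.91 [197. 340.]
cradle [ 0.487 -0.168  0.01 ] 0.92 [335. 287.]
cradle [0.537 0.219 0.027] 0.51 [185. 267.]
jig [0.532 0.218 0.028] 0.93 [185. 269.]
collar [0.535 0.318 0.151] 0.69 [128. 262.]
short_bar [0.65  0.183 0.015] 0.58 [202. 225.]
short_bar [ 0.49  -0.168  0.013] 0.36 [335. 286.]
short_bar [0.536 0.321
[... 314 characters left out ...]
317502260366 [[-0.537, 0.843, -0.024], [0.474, 0.279, -0.835], [-0.698, -0.46, -0.55]] [ 0.446 -0.122  1.658]
bar [ 0.42  -0.636  0.016] 0.88 [226. 207.]
bar [0.361 0.005 0.016] 0.81 [410. 254.]
bar [ 0.494 -0.161  0.042] 0.7 [336. 253.]
cradle [ 0.512 -0.14   0.021] 0.6 [339. 265.]
jig [0.561 0.269 0.026] 0.78 [481. 327.]
collar [0.547 0.33  0.145] 0.62 [520. 292.]
wheel [ 0.617 -0.17   0.03 ] 0.67 [309. 279.]
wheel [ 0.495 -0.162  0.04 ] 0.61 [335. 254.]
wheel [ 0.794 -0.099  0.034] 0.46 [292. 327.]
hammer [0.79  0.195 0.021] 0.56 [410. 382.]
bench_block [ 0.793 -0.099  0.034] 0.9 [292. 327.]
bench_block [ 0.51  -0.143  0.02 ] 0.32 [338. 264.]
lever_top [0.548 0.34  0.153] 0.91 [525. 291.]
```

View pics/top0.png

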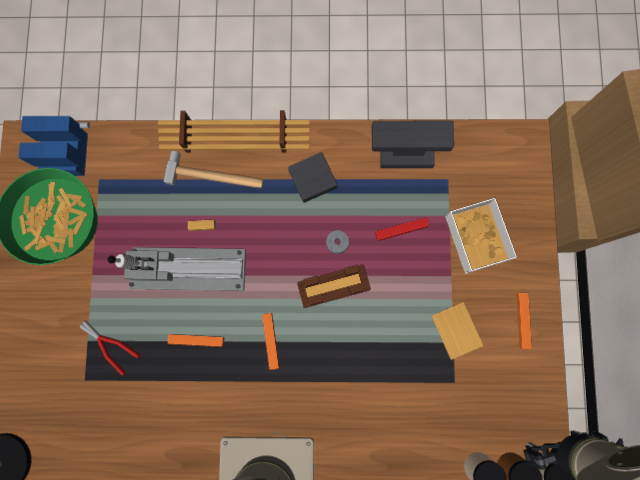

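Run:
```python
from h import *
p=camera('top'); im=p['img']
cv2.imwrite('pics/crop1.png',cv2.resize(im[200:380,90:410,::-1],None,fx=2.5,fy=2.5,interpolation=cv2.INTER_CUBIC))
X,v,u=cloud(p)
def rect(name,m):
    P=X[m][:,:2].astype(np.float32); r=cv2.minAreaRect(P); print(name,len(P),np.round(r[0],4),np.round(r[1],4),round(r[2],2),np.median(X[m][:,2]).round(4))
box=lambda x0,x1,y0,y1,z0,z1:(X[:,0]>x0)&(X[:,0]<x1)&(X[:,1]>y0)&(X[:,1]<y1)&(X[:,2]>z0)&(X[:,2]<z1)
rect('bar in cradle 36-47',box(.4,.58,-.3,-.05,.036,.047))
rect('cradle top',box(.4,.58,-.3,-.05,.05,.062))
rect('cradle all',box(.4,.58,-.3,-.05,.006,.062))
rect('jig base',box(.44,.62,.0,.42,.006,.1))
rect('jig bed',box(.44,.62,.0,.42,.026,.034))
rect('jig bridge',box(.44,.62,.0,.42,.08,.09))
rect('jig cheeks',box(.44,.62,.0,.42,.07,.09))
rect('lever',box(.44,.62,.1,.5,.11,.25))
```

```text
bar in cradle 36-47 538 [ 0.4898 -0.1621] [0.0613 0.1397] 15.44 0.0414
cradle top 397 [ 0.4924 -0.1632] [0.0662 0.1394] 15.35 0.0555
cradle all 1936 [ 0.4926 -0.1733] [0.2482 0.1741] 88.0 0.0357
jig base 4858 [0.5305 0.2099] [0.1787 0.4195] 0.2 0.0254
jig bed 1117 [0.5327 0.2168] [0.2888 0.0767] 84.67 0.0305
jig bridge 590 [0.5379 0.3043] [0.0981 0.0708] 88.74 0.0852
jig cheeks 785 [0.5379 0.3009] [0.1057 0.071 ] 89.1 0.084
lever 388 [0.538  0.3166] [0.0751 0.0325] 87.8 0.1496
```

The only brass bar of the right length is in the cradle at (333,285). The orange bars at (195,340), (270,340) and (525,320) and the red one at (402,229) are look-alikes. The short bar is at (201,225), and the jig's open end is at (245,268).

View pics/crop1.png

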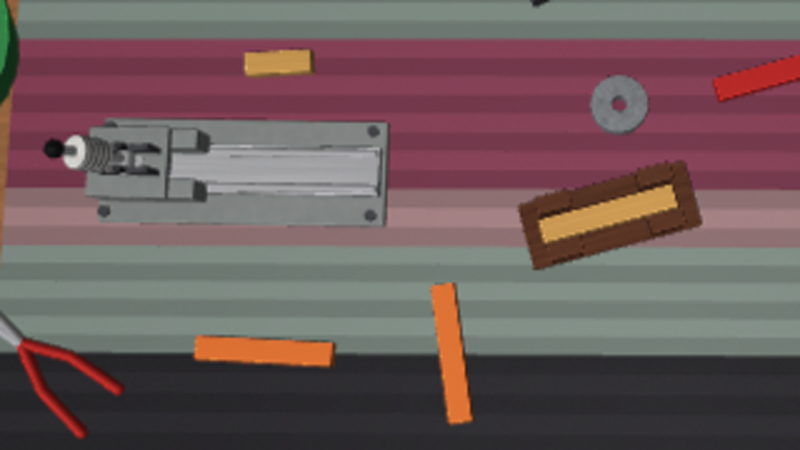

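Run:
```python
from h import *
p=camera('top')
def rect(name,P):
    r=cv2.minAreaRect(P[:,:2].astype(np.float32)); print(name,len(P),np.round(r[0],4),np.round(r[1],4),round(r[2],2))
X,v,u=cloud(p,outline_of('bar',p)[0]['region'])
hsv=cv2.cvtColor(p['img'],cv2.COLOR_RGB2HSV)
X,v,u=cloud(p); h=hsv[v,u]
b=lambda x0,x1,y0,y1,z0,z1:(X[:,0]>x0)&(X[:,0]<x1)&(X[:,1]>y0)&(X[:,1]<y1)&(X[:,2]>z0)&(X[:,2]<z1)
m=b(.44,.55,-.25,-.08,.034,.048)&(h[:,2]>150)&(h[:,1]>60); rect('bar',X[m])
rect('cradle',X[b(.43,.555,-.29,-.05,.008,.07)])
rect('bed .04-.2',X[b(.5,.57,.04,.24,.025,.04)])
rect('base',X[b(.44,.62,.03,.45,.009,.1)])
P=X[b(.5,.58,.07,.24,.027,.038)]
for y in np.arange(.07,.24,.02):
    q=P[abs(P[:,1]-y)<.01]; print(round(y,2),q[:,0].min().round(4),q[:,0].max().round(4))
for r in(outline_of('jig',p)[:1]):
    Y,_,_=cloud(p,r['region']); rect('jig outline',Y[(Y[:,2]>.006)]); rect('jig low',Y[(Y[:,2]>.006)&(Y[:,2]<.034)]); print(np.percentile(Y[Y[:,2]<.034][:,2],[5,25,50,75,95]).round(4))
```

```text
bar 497 [ 0.4913 -0.1611] [0.0234 0.1384] 15.09
cradle 1649 [ 0.5048 -0.1644] [0.1044 0.2052] 19.72
bed .04-.2 1221 [0.5359 0.1563] [0.1663 0.0505] 89.14
base 4385 [0.5314 0.2588] [0.3823 0.174 ] 89.71
0.07 0.5118 0.558
0.09 0.5116 0.5584
0.11 0.5114 0.5585
0.13 0.5113 0.5583
0.15 0.5112 0.561
0.17 0.5114 0.5609
0.19 0.5112 0.5608
0.21 0.5113 0.5607
0.23 0.5138 0.5608
jig outline 5082 [0.5368 0.2178] [0.2999 0.1107] 89.06
jig low 3338 [0.5368 0.2178] [0.2999 0.1107] 89.06
[0.0073 0.011  0.0142 0.0286 0.0327]
```

The crop confirms it: plain brass bar in the dark cradle at crop (608,212). The jig's open end is at crop (385,170), and the lever leans left, away from it.

```bash
cat >> h.py <<'E'
JO=np.array([.5368,.2178]); JA=np.radians(89.06)
def J(x,y=0,z=0): 
    c,s=np.cos(JA),np.sin(JA); return np.array([JO[0]+c*x-s*y,JO[1]+s*x+c*y,z])
def go(pos,yaw,tgt,tyaw=None):
    "deltas from pose(yaw of tool x, deg) to world target, tool pointing down, in move units"
    a=np.radians(yaw); d=np.array(tgt)-pos
    r=np.array([d[0]*np.cos(a)+d[1]*np.sin(a), d[0]*np.sin(a)-d[1]*np.cos(a), -d[2]])/.15
    t=0 if tyaw is None else -(tyaw-yaw)/30
    return np.round(np.r_[r,t],4)
def now():
    o=manip.get_obs(); R=Ro.from_quat(o['ee_rot']).as_matrix()
    return o['position'],np.degrees(np.arctan2(R[1,0],R[0,0])),R
E
python3 - <<'E'
from h import *
p,y,R=now();print(p,y,R.round(3).tolist())
T=np.array([.491,-.161,.2]);s=p
for k in range(4):
    t=p+(T-p)*(k+1)/4; ty=y+(105.1-y)*(k+1)/4; print(go(s,y+(105.1-y)*k/4,t,ty)); s=t
E
```

```text
[ 0.15994367 -0.60420023  0.25330845] 14.827099006250357 [[0.967, 0.256, -0.0], [0.256, -0.967, -0.0], [-0.0, 0.0, -1.0]]
[ 0.7224 -0.5729  0.0888 -0.7523]
[ 0.887  -0.2518  0.0888 -0.7523]
[ 0.9157  0.1079  0.0888 -0.7523]
[ 0.8041  0.4511  0.0888 -0.7523]
```

>>> carry_out(
  deltas=[
    [0.3,-0.25,0.04,-0.3,1],
    [0.72,-0.57,0.09,-0.75,1],
    [0.72,-0.57,0.09,-0.75,1],
  ],
  force=60,
)

```text
clock: 1.58
position: [0.2456, -0.4908, 0.2399]
ee_rot: [0.946, 0.324, 0.001, -0.0]
ft_force: [0.0, -0.7, 0.4]
grip_width: 1.001
grasp_force: 0.0
```

>>> carry_out(
  deltas=[
    [0.44,-0.13,0.04,-0.35,1],
    [0.89,-0.25,0.09,-0.75,1],
    [0.89,-0.25,0.09,-0.75,1],
  ],
)

```text
clock: 1.95
position: [0.3282, -0.3803, 0.2264]
ee_rot: [0.865, 0.502, 0.0, 0.0]
ft_force: [-0.6, -0.7, 0.6]
grip_width: 1.001
grasp_force: 0.0
```

>>> carry_out(
  deltas=[
    [0.45,0.05,0.04,-0.35,1],
    [0.92,0.11,0.09,-0.75,1],
    [0.92,0.11,0.09,-0.75,1],
  ],
)

```text
clock: 2.33
position: [0.4114, -0.2697, 0.2129]
ee_rot: [0.751, 0.66, 0.0, 0.0]
ft_force: [-1.0, -1.0, -0.3]
grip_width: 1.001
grasp_force: 0.0
```

>>> carry_out(
  deltas=[
    [0.4,0.22,0.04,-0.35,1],
    [0.8,0.45,0.09,-0.75,1],
    [0.8,0.45,0.09,-0.75,1],
    [0.8,0.45,0.09,-0.75,1],
  ],
)

```text
clock: 2.82
position: [0.4925, -0.1632, 0.1991]
ee_rot: [0.611, 0.792, -0.0, -0.0]
ft_force: [-0.2, -1.2, 0.1]
grip_width: 1.002
grasp_force: 0.0
```

Run:
```python
from h import *
p,y,R=now();o=manip.get_obs();print(p,y,R.round(3).tolist(),o['clock'],o['joint_pos'].round(2))
w=camera('wrist');save(w,'w1.png')
X,v,u=cloud(w);h=cv2.cvtColor(w['img'],cv2.COLOR_RGB2HSV)[v,u]
m=(abs(X[:,0]-.491)<.06)&(abs(X[:,1]+.161)<.09)&(X[:,2]>.034)&(X[:,2]<.048)&(h[:,2]>130)&(h[:,1]>60)&(h[:,0]<30)&(h[:,0]>14)
r=cv2.minAreaRect(X[m][:,:2].astype(np.float32));print(m.sum(),r,np.median(X[m][:,2]))
print(go(p,y,[*r[0],.05],105.1))
```

```text
[ 0.49246558 -0.16317032  0.19913566] 104.69008425787324 [[-0.254, 0.967, -0.0], [0.967, 0.254, -0.0], [0.0, -0.0, -1.0]] 2.825 [ 0.78  0.19 -0.6   1.79  0.11  1.2   0.4 ]
7415 ((0.4932677447795868, -0.1642969846725464), (0.023778825998306274, 0.1399933397769928), 15.369269371032715) 0.04091937457241331
[-0.0086  0.0033  0.9942 -0.0137]
```

>>> carry_out(
  deltas=[
    [-0.009,0.003,0.35,-0.023,0.3],
    [-0.009,0.003,0.7,-0.023,0.3],
    [-0.009,0.003,0.9,-0.023,0.2],
    [-0.009,0.003,0.994,-0.023,0.2],
    [-0.009,0.003,0.994,-0.023,-0.2],
    [-0.009,0.003,0.994,-0.023,-1],
    [-0.009,0.003,0.994,-0.023,-1],
    [-0.009,0.003,0.994,-0.023,-1],
    [-0.009,0.003,0.994,-0.023,-1],
    [-0.009,0.003,0.994,-0.023,-1],
    [-0.009,0.003,0.9,-0.023,-1],
    [-0.009,0.003,0.75,-0.023,-1],
    [-0.009,0.003,0.5,-0.023,-1],
    [-0.009,0.003,0.3,-0.023,-1],
    [-0.009,0.003,0.3,-0.023,-1],
  ],
  force=90,
)

```text
clock: 4.75
position: [0.4947, -0.1636, 0.157]
ee_rot: [0.605, 0.796, 0.001, 0.002]
ft_force: [-0.3, -0.9, -5.9]
grip_width: 0.253
grasp_force: 89.3
```

Run:
```python
from h import *
p,y,R=now();o=manip.get_obs();print(p,y,o['clock'],o['ft_force'],o['joint_pos'].round(2))
w=camera('wrist');save(w,'w2.png')
X,v,u=cloud(w);h=cv2.cvtColor(w['img'],cv2.COLOR_RGB2HSV)[v,u]
T=(X-p)@R
m=(abs(T[:,0])<.09)&(abs(T[:,1])<.03)&(h[:,2]>110)&(h[:,1]>60)&(h[:,0]<30)&(h[:,0]>14)&(X[:,2]>.08)
r=cv2.minAreaRect(T[m][:,:2].astype(np.float32));print(m.sum(),r,np.percentile(T[m][:,2],[10,50,90]))
# bar top height vs along-axis
for a in np.arange(-.06,.07,.02):
    q=T[m&(abs(T[:,0]-a)<.01)]; print(round(a,2),len(q),np.median(q[:,2]) if len(q) else 0)
```

```text
[ 0.4946683  -0.16358596  0.15702267] 105.52578683710108 4.75 [-0.29276521 -0.93081636 -5.92535638] [ 0.77  0.23 -0.61  1.83  0.15  1.12  0.39]
23934 ((0.011834274977445602, 0.00038475077599287033), (0.11610838770866394, 0.024834148585796356), 0.13812080025672913) [0.01000082 0.01079038 0.01156485]
-0.06 0 0
-0.04 2247 0.010907284987613036
-0.02 3336 0.010855458612489264
0.0 3621 0.010798606452530982
0.02 4338 0.010797234931098899
0.04 4872 0.010731902575494022
0.06 5520 0.010721188298344654
```

View pics/w2.png

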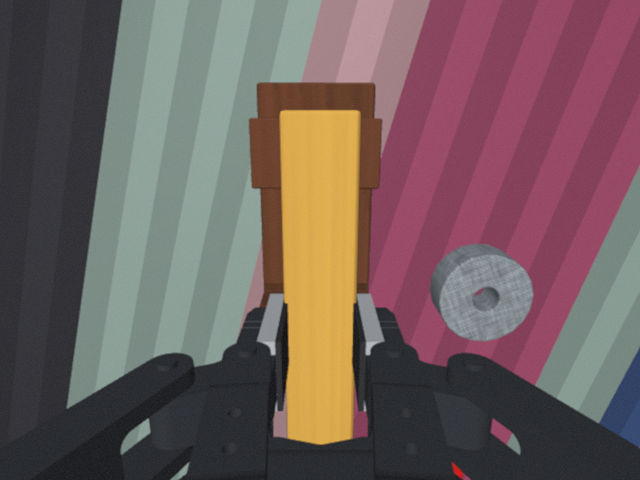

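The bar is held level and centred in the fingers: its far end is at (320,110) and the wheel at (485,290) is untouched. Next, carry it over the channel.

Run:
```python
from h import *
p,y,R=now();T=J(-.065,0,.15);M=(p+T)/2;print(T,go(p,y,M,97.3),go(M,97.3,T,89.06),M)
```

```text
[0.53573365 0.15280875 0.15      ] [0.9782 0.4175 0.017  0.274 ] [1.0278 0.2733 0.017  0.2747] [ 0.51465393 -0.00532276  0.15255025]
```

>>> carry_out(
  deltas=[
    [0.33,0.14,0.0,0.1,-1],
    [0.66,0.28,0.01,0.2,-1],
    [0.98,0.42,0.02,0.27,-1],
  ],
)

```text
clock: 5.18
position: [0.5137, -0.0033, 0.1498]
ee_rot: [0.661, 0.751, -0.001, -0.001]
ft_force: [0.5, 0.8, -5.2]
grip_width: 0.255
grasp_force: 89.2
```

>>> carry_out(
  deltas=[
    [0.34,0.09,0.0,0.1,-1],
    [0.67,0.18,0.01,0.2,-1],
    [1.0,0.27,0.02,0.275,-1],
    [1.0,0.27,0.02,0.275,-1],
    [1.0,0.27,0.02,0.275,-1],
  ],
)

```text
clock: 5.8
position: [0.5346, 0.1487, 0.1468]
ee_rot: [0.712, 0.702, -0.001, -0.001]
ft_force: [-0.4, -0.7, -4.5]
grip_width: 0.248
grasp_force: 89.5
```

Run:
```python
from h import *
p,y,R=now();o=manip.get_obs();print(p,y,o['clock'],o['ft_force'])
w=camera('wrist');save(w,'w3.png')
X,v,u=cloud(w)
jx=(X[:,:2]-JO)@[np.cos(JA),np.sin(JA)]; jy=(X[:,:2]-JO)@[-np.sin(JA),np.cos(JA)]
for a in np.arange(.01,.06,.01):
    q=(abs(jx-a)<.003)&(abs(jy)<.06)
    z=X[q][:,2]; b=jy[q]
    print('x',round(a,3),'>70:',np.sort(b[z>.068])[[0,-1]].round(4) if (z>.068).any() else 0,'inner',b[(z>.068)&(b<0)].max(initial=-9).round(4),b[(z>.068)&(b>0)].min(initial=9).round(4))
m=(X[:,2]>.012)&(X[:,2]<.09)&(abs(jy)<.08)&(jx>-.1)
for a in np.arange(-.06,.14,.02):
    q=m&(abs(jx-a)<.005); q&=(X[:,2]>.028)
    print(round(a,2), jy[q].min().round(4),jy[q].max().round(4)) if q.any() else 0
```

```text
[0.53459648 0.14865209 0.14678217] 89.20698412079632 5.8 [-0.39163493 -0.68520474 -4.49542998]
x 0.01 >70: 0 inner -9.0 9.0
x 0.02 >70: 0 inner -9.0 9.0
x 0.03 >70: [-0.0361  0.0337] inner -0.0163 0.0135
x 0.04 >70: [-0.0365  0.0336] inner -0.0163 0.0135
x 0.05 >70: 0 inner -9.0 9.0
-0.06 -0.0266 0.0231
-0.04 -0.0266 0.0232
-0.02 -0.0266 0.0233
0.0 -0.0264 0.0234
0.02 -0.0265 0.0234
0.04 -0.0365 0.0336
0.06 -0.0151 0.0072
```

View pics/w3.png

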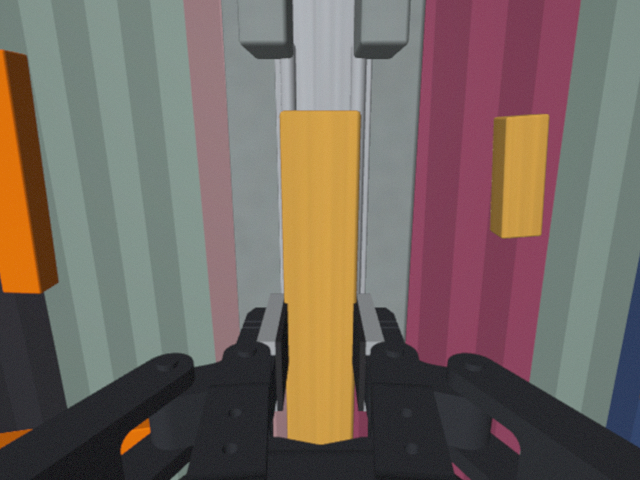

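The bar is over the open end. The channel between the rods shows at (285,90) to (365,90), the cheeks at (265,30) and (380,30), and the short bar at (520,175). By the wrist view the jig axis lies 1.6 mm further out in x.

>>> carry_out(
  deltas=[
    [0.028,0.015,0.2,0,-1],
    [0.028,0.015,0.4,0,-1],
    [0.028,0.015,0.48,0,-1],
    [0.028,0.015,0.48,0,-1],
    [0.028,0.015,0.48,0,-1],
  ],
)

```text
clock: 6.48
position: [0.5385, 0.1532, 0.0775]
ee_rot: [0.712, 0.702, 0.001, 0.001]
ft_force: [-0.2, 0.9, -4.6]
grip_width: 0.253
grasp_force: 89.3
```

```bash
sed -i 's/JO=np.array(\[.5368/JO=np.array([.5384/' h.py
cat >> h.py <<'E'
def chan():
    "wrist look: bar and bed sides in the jig frame"
    w=camera('wrist');X,v,u=cloud(w);h=cv2.cvtColor(w['img'],cv2.COLOR_RGB2HSV)[v,u]
    c,s=np.cos(JA),np.sin(JA);jx=(X[:,:2]-JO)@[c,s];jy=(X[:,:2]-JO)@[-s,c]
    br=(h[:,2]>110)&(h[:,1]>60)&(h[:,0]<30)&(h[:,0]>14)&(abs(jy)<.03)&(X[:,2]>.04)
    P=np.c_[jx,jy][br].astype(np.float32)
    print('bar',cv2.minAreaRect(P),'front',P[:,0].max(),'top z',np.median(X[br][:,2]))
    for a in np.arange(-.06,.05,.02):
        q=(abs(jx-a)<.004)&(abs(jy)<.045)&(X[:,2]>.027)
        if q.any(): print(round(a,2),'bed/cheek mid',((jy[q].min()+jy[q].max())/2).round(4),'bar mid',(jy[br&(abs(jx-a)<.004)].min(initial=9)+jy[br&(abs(jx-a)<.004)].max(initial=-9)).round(4)/2)
    return w
E
python3 - <<'E'
from h import *
p,y,R=now();o=manip.get_obs();print(p,y,o['clock'],o['ft_force'])
chan()
E
```

```text
[0.5384853  0.15316828 0.07746376] 89.13557593152018 6.475 [-0.15283335  0.90606568 -4.61844364]
bar ((-0.05245455726981163, -0.002337362617254257), (0.11607185751199722, 0.023871906101703644), 0.07909566164016724) front 0.005581858 top z 0.06662418723273024
-0.06 bed/cheek mid -0.0 bar mid -0.0025
-0.04 bed/cheek mid 0.0001 bar mid -0.00225
-0.02 bed/cheek mid 0.0001 bar mid -0.00225
0.0 bed/cheek mid 0.0002 bar mid -0.0023
0.02 bed/cheek mid 0.0002 bar mid 0.0
0.04 bed/cheek mid 0.0003 bar mid 0.0
```

>>> carry_out(
  deltas=[
    [0,-0.016,0,0,-1],
    [0,-0.016,0.03,0,-1],
    [0,-0.016,0.06,0,-1],
    [0,-0.016,0.08,0,-1],
    [0,-0.016,0.095,0,-1],
    [0,-0.016,0.105,0,-1],
    [0,-0.016,0.105,0,-1],
  ],
)

```text
clock: 7.4
position: [0.5353, 0.1533, 0.0605]
ee_rot: [0.712, 0.702, -0.0, -0.0]
ft_force: [-0.3, -0.6, -4.5]
grip_width: 0.252
grasp_force: 89.4
```

Run:
```python
from h import *
p,y,R=now();o=manip.get_obs();print(p,y,o['clock'],o['ft_force'])
chan()
```

```text
[0.53529224 0.15326569 0.06046249] 89.16887495648855 7.4 [-0.25366939 -0.57331826 -4.49385027]
bar ((-0.05218649283051491, 0.001232505775988102), (0.11565487831830978, 0.0245574489235878), 0.024873856455087662) front 0.0056439103 top z 0.049635177294163196
-0.06 bed/cheek mid -0.0 bar mid 0.0007
-0.04 bed/cheek mid -0.0 bar mid 0.001
-0.02 bed/cheek mid 0.0001 bar mid 0.00095
0.0 bed/cheek mid 0.0001 bar mid 0.001
0.02 bed/cheek mid 0.0002 bar mid 0.0
0.04 bed/cheek mid 0.0003 bar mid 0.0
```

>>> carry_out(
  deltas=[
    [0,0,0.003,0,-1],
    [0,0,0.003,0,0],
    [0,0,0.003,0,0],
    [0,0,0.003,0,0],
    [0,0,-0.1,0,0],
    [-0.18,0.006,-0.1,0,0],
    [-0.36,0.006,-0.1,0,0],
    [-0.36,0.006,0,0,0],
    [-0.36,0.006,0,0,0],
    [-0.36,0.006,0,0,0],
  ],
)

```text
clock: 8.7
position: [0.5354, 0.1005, 0.0609]
ee_rot: [0.712, 0.703, 0.0, -0.0]
ft_force: [-0.0, 0.6, 0.0]
grip_width: 0.502
grasp_force: 0.0
```

Run:
```python
from h import *
p,y,R=now();o=manip.get_obs();print(p,y,o['clock'],o['ft_force'])
save(chan(),'w4.png')
```

```text
[0.53536953 0.10052398 0.06090104] 89.2560384878947 8.7 [-0.04104136  0.62481539  0.0064458 ]
bar ((-0.07625509053468704, 0.0007722089067101479), (0.11646533012390137, 0.023865923285484314), 0.12762880325317383) front -0.01800915 top z 0.04901846642714392
-0.06 bed/cheek mid 0.0 bar mid 0.0008
-0.04 bed/cheek mid 0.0 bar mid 0.00085
-0.02 bed/cheek mid 0.0001 bar mid 0.00085
```

View pics/w4.png

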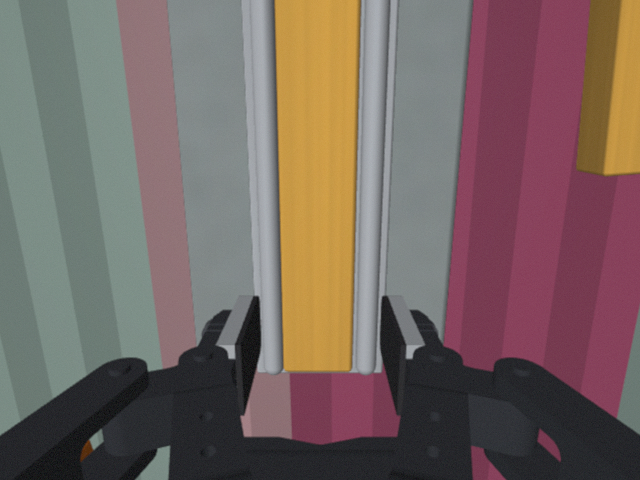

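The bar lies flat between the rods, with its tail at (318,370) between the open fingers. Next: grip the tail and feed.

>>> carry_out(
  deltas=[
    [0,0.002,0,0,-1],
    [0,0.002,0,0,-1],
    [0,0.002,0,0,-1],
    [0,0.002,0,0,-1],
    [0,0.005,0,0,-1],
    [0.08,0.007,0,0,-1],
    [0.17,0.007,0,0,-1],
    [0.26,0.008,0,0,-1],
    [0.35,0.009,0,0,-1],
    [0.44,0.009,0,0,-1],
    [0.52,0.01,0,0,-1],
    [0.6,0.01,0,0,-1],
    [0.66,0.01,0,0,-1],
    [0.7,0.01,0,0,-1],
    [0.7,0.01,0,0,-1],
  ],
  force=60,
)

```text
clock: 10.62
position: [0.5388, 0.1985, 0.0611]
ee_rot: [0.714, 0.7, -0.004, 0.003]
ft_force: [-8.1, -21.6, 21.1]
grip_width: 0.26
grasp_force: 61.1
```

Run:
```python
from h import *
p,y,R=now();o=manip.get_obs();print(p,y,o['clock'],o['ft_force'],o['grasp_force'],o['grip_width'])
chan()
```

```text
[0.53875332 0.19850953 0.06109534] 88.93602130150585 10.625 [ -8.12187875 -21.63299932  21.11639557] 61.0542368888855 0.25962241543462705
bar ((0.008527152240276337, -0.0016565918922424316), (0.08965364843606949, 0.023798957467079163), 0.2703212797641754) front 0.05330114 top z 0.048996957740724684
-0.06 bed/cheek mid -0.0018 bar mid 0.0
-0.04 bed/cheek mid -0.0107 bar mid -0.01065
-0.02 bed/cheek mid -0.001 bar mid -0.00205
0.0 bed/cheek mid 0.0001 bar mid -0.00165
0.02 bed/cheek mid 0.0003 bar mid -0.00155
0.04 bed/cheek mid 0.0002 bar mid -0.0015
```

The feed stopped short: about 22 N of resistance, and the bar sits 1.6 mm off to one side. I'll relieve it sideways and look.

>>> carry_out(
  deltas=[
    [-0.02,-0.006,-0.002,0,-1],
    [-0.03,-0.013,-0.004,0,-1],
    [-0.03,-0.013,-0.004,0,-1],
    [-0.03,-0.013,-0.004,0,-1],
  ],
)

```text
clock: 11.18
position: [0.5366, 0.1995, 0.0612]
ee_rot: [0.712, 0.702, -0.0, 0.0]
ft_force: [1.7, -4.2, 0.7]
grip_width: 0.258
grasp_force: 59.2
```

Run:
```python
from h import *
p,y,R=now();o=manip.get_obs();print(p,y,o['clock'],o['ft_force'],o['torque'],o['grip_width'],R.round(4).tolist())
w=chan();s=camera('scene')
a=w['img'];b=cv2.resize(s['img'][230:380,400:600],(640,480),interpolation=cv2.INTER_CUBIC)
cv2.imwrite('pics/w5.png',cv2.resize(np.hstack([a,b]),(800,300))[:,:,::-1])
```

```text
[0.53657928 0.19954216 0.06120509] 89.16362117266385 11.175 [ 1.68056488 -4.18638345  0.68596582] [-0.88706759 -0.24196515 -0.12240731] 0.25843606677017167 [[0.0146, 0.9999, 0.0001], [0.9999, -0.0146, -0.0006], [-0.0006, 0.0001, -1.0]]
bar ((0.009210482239723206, 0.0006168289110064507), (0.08840560913085938, 0.023818185552954674), 0.3165386915206909) front 0.053351052 top z 0.048994997805677565
-0.06 bed/cheek mid -0.0002 bar mid 0.0
-0.02 bed/cheek mid 0.0001 bar mid 0.0002
0.0 bed/cheek mid 0.0002 bar mid 0.0005
0.02 bed/cheek mid 0.0003 bar mid 0.00065
0.04 bed/cheek mid 0.0004 bar mid 0.00075
```

View pics/w5.png

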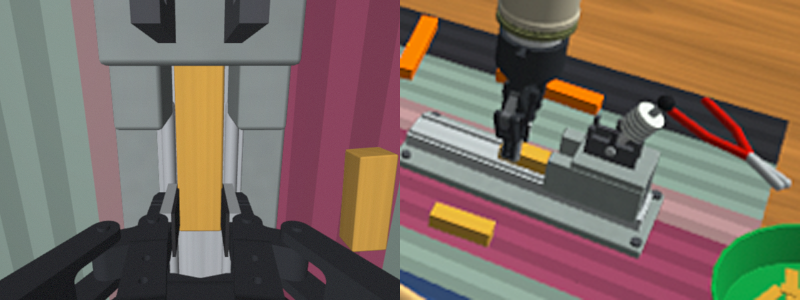

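Left: the bar is centred under the bridge, with about 15 mm still to go. Right: the jig, with the lever open and the bystanders untouched.

>>> carry_out(
  deltas=[
    [0.03,0,0,0,-1],
    [0.06,0,0,0,-1],
    [0.08,0,0,0,-1],
    [0.1,0,0,0,-1],
    [0.115,0,0,0,-1],
    [0.125,0,0,0,-1],
    [0.125,0,0,0,-1],
  ],
)

```text
clock: 12.15
position: [0.5367, 0.2121, 0.0611]
ee_rot: [0.714, 0.701, -0.005, 0.003]
ft_force: [-7.3, -26.2, 18.5]
grip_width: 0.26
grasp_force: 61.4
```

```bash
cat > c.py <<'E'
from h import *
p,y,R=now();o=manip.get_obs();print(p,y,o['clock'],o['ft_force'],o['grip_width'])
chan()
E
python3 c.py
```

```text
[0.53669111 0.21211143 0.06111731] 88.9545537845712 12.15 [ -7.32095319 -26.1778793   18.45660556] 0.2595844255409956
bar ((0.015165619552135468, 0.0010116500779986382), (0.024417541921138763, 0.07504122704267502), 89.82099151611328) front 0.052686557 top z 0.048961585077106046
-0.06 bed/cheek mid 0.0004 bar mid 0.0
-0.04 bed/cheek mid 0.0003 bar mid 0.0
-0.02 bed/cheek mid 0.0002 bar mid 0.0002
0.0 bed/cheek mid 0.0 bar mid 0.00125
0.02 bed/cheek mid 0.0004 bar mid 0.0008
0.04 bed/cheek mid 0.0003 bar mid 0.00095
```

>>> carry_out(
  deltas=[
    [-0.01,0.004,-0.004,0,-1],
    [-0.01,-0.004,-0.004,0,-1],
    [-0.005,0.002,-0.004,0,-1],
    [0,0,-0.004,0,-1],
    [0.01,0,-0.004,0,-1],
    [0.01,0,-0.004,0,-1],
  ],
)

```text
clock: 12.95
position: [0.5366, 0.2122, 0.0611]
ee_rot: [0.714, 0.7, -0.006, 0.003]
ft_force: [-7.4, -30.9, 17.6]
grip_width: 0.262
grasp_force: 61.1
```

```bash
python3 c.py
```

```text
[0.53661463 0.21221281 0.06114906] 88.9049800456253 12.95 [ -7.38983972 -30.86352498  17.61105328] 0.2616391719036313
bar ((0.01509043201804161, 0.0009144702926278114), (0.024357343092560768, 0.07520674169063568), 89.58059692382812) front 0.052723233 top z 0.04897725266505075
-0.06 bed/cheek mid 0.0005 bar mid 0.0
-0.04 bed/cheek mid 0.0004 bar mid 0.0
-0.02 bed/cheek mid 0.0 bar mid 0.00035
0.0 bed/cheek mid -0.0 bar mid 0.00125
0.02 bed/cheek mid 0.0005 bar mid 0.00085
0.04 bed/cheek mid 0.0003 bar mid 0.001
```

Run:
```python
from h import *
w=camera('wrist');X,v,u=cloud(w)
c,s=np.cos(JA),np.sin(JA);jx=(X[:,:2]-JO)@[c,s];jy=(X[:,:2]-JO)@[-s,c]
q=(abs(jy)<.034)&(abs(jy)>.018)&(X[:,2]>.071)&(X[:,2]<.078);print('cheek front',np.percentile(jx[q],[0.5,1,2,5]))
q=(abs(jy)<.03)&(X[:,2]>.082)&(X[:,2]<.088);print('bridge front',np.percentile(jx[q],[.5,1,2,5]),X[q][:,2].mean())
h=cv2.cvtColor(w['img'],cv2.COLOR_RGB2HSV)[v,u]
br=(h[:,2]>110)&(h[:,1]>60)&(h[:,0]<30)&(h[:,0]>14)&(abs(jy)<.009)&(X[:,2]>.045)&(X[:,2]<.053);print('tail',np.percentile(jx[br],[0,.5,1,2,5]))
```

```text
cheek front [0.0277487  0.02817804 0.02856056 0.02945924]
bridge front [-0.00920148 -0.00045654  0.00065527  0.00569244] 0.08419284691730704
tail [-0.02240747 -0.02143773 -0.02084965 -0.01990313 -0.01728425]
```

>>> carry_out(
  deltas=[
    [-0.02,0,0,0,-1],
    [-0.04,0,0,0,-1],
    [-0.04,0,0,0,-1],
    [-0.04,0,0,0,-0.3],
    [-0.04,0,0,0,0],
    [-0.04,0,0,0,0],
    [-0.04,0,-0.03,0,0],
    [-0.04,0,-0.25,0,0],
    [-0.04,0,-0.5,0,0.2],
    [-0.04,0,-0.8,0,0.4],
    [-0.04,0,-0.95,0,0.4],
    [-0.04,0,-0.95,0,0.4],
  ],
)

```text
clock: 14.55
position: [0.5374, 0.2147, 0.2063]
ee_rot: [0.712, 0.702, 0.002, 0.001]
ft_force: [-0.4, -0.5, 0.2]
grip_width: 0.699
grasp_force: 0.0
```

```bash
sed -i 's/,.2178\]/,.2158]/' h.py
python3 - <<'E'
from h import *
p,y,R=now();o=manip.get_obs();print(p,y,o['clock'],o['ft_force'])
w=camera('wrist');save(w,'w6.png');X,v,u=cloud(w);h=cv2.cvtColor(w['img'],cv2.COLOR_RGB2HSV)[v,u]
c,s=np.cos(JA),np.sin(JA);jx=(X[:,:2]-JO)@[c,s];jy=(X[:,:2]-JO)@[-s,c]
q=(abs(jy)<.036)&(abs(jy)>.018)&(X[:,2]>.071)&(X[:,2]<.078);print('cheek front',np.percentile(jx[q],[0.5,1,2,5]))
br=(h[:,2]>110)&(h[:,1]>60)&(h[:,0]<30)&(h[:,0]>14)&(abs(jy)<.02)&(X[:,2]>.045)&(X[:,2]<.053)
print('bar',cv2.minAreaRect(np.c_[jx,jy][br].astype(np.float32)),np.percentile(jx[br],[0,1,5]))
q=(abs(jy)<.04)&(X[:,2]>.10);print('lever pts',q.sum(),jx[q].min(),jx[q].max(),jy[q].mean())
for z in np.arange(.1,.2,.01):
    k=q&(abs(X[:,2]-z)<.005)
    if k.sum()>5: print(round(z,3),k.sum(),jx[k].min().round(4),jx[k].max().round(4),jy[k].min().round(4),jy[k].max().round(4))
for b in boxes_of('collar',w)[:2]+boxes_of('lever_top',w)[:2]: 
    d=b['position'][:2]-JO; print(b['conf'],b['position'],d@[c,s],d@[-s,c])
E
```

```text
[0.53740216 0.21466109 0.20627794] 89.17525094725394 14.55 [-0.41567943 -0.4594088   0.24344353]
cheek front [0.03058727 0.03062806 0.03077151 0.03181532]
bar ((0.01670469529926777, 0.0009560547769069672), (0.07253711670637131, 0.023251434788107872), 0.5972879528999329) [-0.01959043 -0.0186242  -0.01543113]
lever pts 39068 -0.013936763612505537 0.11046543534334023 7.102762983362279e-05
0.1 388 0.069 0.0956 -0.0157 0.0163
0.11 1822 0.0619 0.0958 -0.0154 0.0162
0.12 767 0.0621 0.0989 -0.0137 0.0143
0.13 580 0.0861 0.107 -0.016 0.0168
0.14 1461 0.0906 0.1105 -0.0158 0.0166
0.15 1549 0.0954 0.1096 -0.0153 0.0162
0.16 729 0.101 0.1073 -0.0103 0.0114
0.19 625 -0.0134 0.0094 -0.0372 0.0394
0.82 [0.5373, 0.3154, 0.1477] 0.09956855024013546 0.0027338257218824345
0.9 [0.5403, 0.319, 0.1474] 0.10321728184009267 -0.0002067112548402836
```

View pics/w6.png

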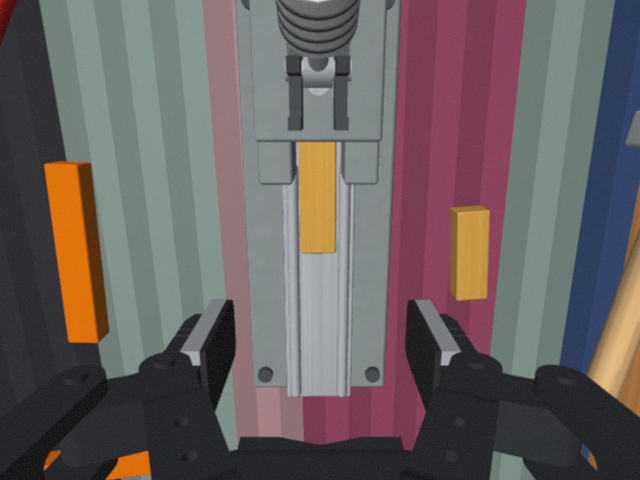

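The bar is against the stop: its tail at (318,252) is 50 mm from the cheek fronts at (275,183), the nominal value. The collar's rings are at (318,30), the gate at (318,95). Now move over the collar.

>>> carry_out(
  deltas=[
    [0.2,0,-0.08,0,0.4],
    [0.5,0,-0.08,0,0.4],
    [0.754,0.001,-0.08,0,0.4],
    [0.754,0.001,-0.08,0,0.4],
    [0.754,0.001,0.15,0,0.4],
    [0.754,0.001,0.3,0,0.4],
    [0.754,0.001,0.4,0,0.4],
    [0.754,0.001,0.42,0,0.4],
    [0.754,0.001,0.42,0,0.4],
    [0.754,0.001,0.42,0,0.4],
  ],
  force=40,
)

```text
clock: 15.95
position: [0.5388, 0.3274, 0.1422]
ee_rot: [0.712, 0.702, 0.001, 0.0]
ft_force: [-0.2, 0.2, -0.9]
grip_width: 0.7
grasp_force: 0.0
```

Run:
```python
from h import *
p,y,R=now();o=manip.get_obs();print(p,y,o['clock'],o['ft_force'],J(.112,.001,.1434))
w=camera('wrist');s=camera('scene')
b=cv2.resize(s['img'][230:350,440:600],(640,480),interpolation=cv2.INTER_CUBIC)
cv2.imwrite('pics/w7.png',cv2.resize(np.hstack([w['img'],b]),(800,300))[:,:,::-1])
X,v,u=cloud(w);T=(X-p)@R
q=(abs(T[:,1])<.025)&(abs(T[:,0])<.05)&(X[:,2]>.13)&(X[:,2]<.17)
for z in np.arange(.13,.19,.01):
    k=q&(abs(X[:,2]-z)<.005)
    if k.sum()>20: print(round(z,3),np.percentile(T[k],[1,99],axis=0)[:,:2].round(4).tolist())
```

```text
[0.53879004 0.32738336 0.14218177] 89.1681569525646 15.95 [-0.24063783  0.21362906 -0.89004515] [0.53923753 0.32780133 0.1434    ]
0.14 [[0.0095, -0.0142], [0.0208, 0.0159]]
0.15 [[-0.0007, -0.0144], [0.0209, 0.0162]]
0.16 [[-0.0063, -0.0131], [0.0057, 0.0149]]
```

View pics/w7.png

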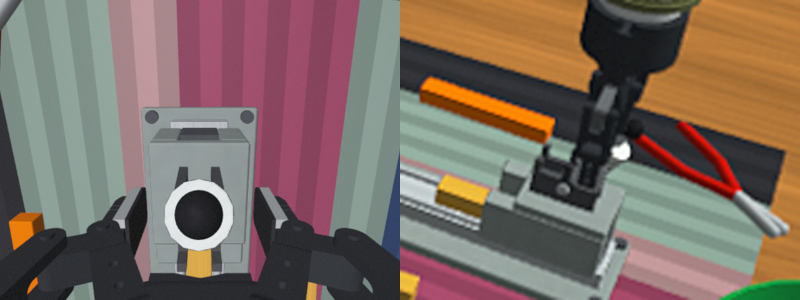

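Left: the white collar face and black ball at (198,215) lie between the open fingers. Right: the fingers are astride the collar. Now grip and lift along the lever.

>>> carry_out(
  deltas=[
    [0,0.006,0,0,-1],
    [0,0.006,0,0,-1],
    [0,0.006,0,0,-1],
    [0,0.006,0,0,-1],
    [0,0.006,0,0,-1],
    [0.02,0.006,-0.035,0,-1],
    [0.035,0.006,-0.065,0,-1],
    [0.053,0.006,-0.097,0,-1],
    [0.053,0.006,-0.097,0,-1],
    [0.053,0.006,-0.097,0,-1],
  ],
  force=50,
)

```text
clock: 17.3
position: [0.5386, 0.3342, 0.1548]
ee_rot: [0.712, 0.702, -0.002, -0.0]
ft_force: [-3.4, -3.1, -4.7]
grip_width: 0.361
grasp_force: 49.8
```

Run:
```python
from h import *
p,y,R=now();o=manip.get_obs();print(p,y,o['clock'],o['ft_force'],o['grip_width'],o['grasp_force'])
c,s=np.cos(JA),np.sin(JA);d=p[:2]-JO;g=np.array([d@[c,s],p[2]-.003]);g0=g-[.09,.1]
print('grasp rel pivot',g0,np.hypot(*g0),np.arctan2(*g0))
r=np.hypot(*g0);a0=np.arctan2(*g0)
for a in np.linspace(a0,-.56,9): print(np.round([a,r*(np.sin(a)-np.sin(a0))/.15,-r*(np.cos(a)-np.cos(a0))/.15],3))
```

```text
[0.53862949 0.33423835 0.15484879] 89.17440847570249 17.3 [-3.39659561 -3.09832086 -4.73423324] 0.36127100201339135 49.79537471663207
grasp rel pivot [0.02842617 0.05184879] 0.05912989003802073 0.5014997889761051
[ 0.501  0.    -0.   ]
[ 0.369 -0.047 -0.022]
[ 0.236 -0.097 -0.038]
[ 0.103 -0.149 -0.046]
[-0.029 -0.201 -0.048]
[-0.162 -0.253 -0.043]
[-0.295 -0.304 -0.032]
[-0.427 -0.353 -0.013]
[-0.56  -0.399  0.012]
```

>>> carry_out(
  deltas=[
    [-0.047,0,-0.026,0,-1],
    [-0.072,0,-0.036,0,-1],
    [-0.097,0,-0.043,0,-1],
    [-0.123,0,-0.048,0,-1],
    [-0.149,0,-0.052,0,-1],
    [-0.175,0,-0.053,0,-1],
    [-0.201,0,-0.053,0,-1],
    [-0.227,0,-0.051,0,-1],
    [-0.253,0,-0.048,0,-1],
    [-0.279,0,-0.043,0,-1],
    [-0.304,0,-0.037,0,-1],
    [-0.329,0,-0.029,0,-1],
    [-0.353,0,-0.018,0,-1],
    [-0.376,0,-0.007,0,-1],
    [-0.4,0,0.005,0,-1],
    [-0.4,0,0.005,0,-1],
    [-0.4,0,0.005,0,-1],
  ],
)

```text
clock: 19.42
position: [0.5378, 0.2777, 0.1557]
ee_rot: [0.711, 0.703, 0.001, -0.001]
ft_force: [-2.7, 7.4, -3.1]
grip_width: 0.361
grasp_force: 49.6
```

```bash
cat > l.py <<'E'
from h import *
p,y,R=now();o=manip.get_obs();print(p,y,o['clock'],o['ft_force'],o['grip_width'],o['grasp_force'])
c,s=np.cos(JA),np.sin(JA);d=p[:2]-JO;g=np.array([d@[c,s],p[2]-.003]);g0=g-[.09,.1]
print('grasp rel pivot',g0,np.hypot(*g0),np.arctan2(*g0))
E
python3 l.py
```

```text
[0.53779829 0.27770724 0.15572893] 89.29655326057681 19.425 [-2.73732279  7.35299183 -3.12960879] 0.36064251441238804 49.6013621147722
grasp rel pivot [-0.02811096  0.05272893] 0.05975420959222213 -0.48979290289877925
```

>>> carry_out(
  deltas=[
    [0.012,0,0.022,0,-1],
    [0.022,0,0.044,0,-1],
    [0.03,0,0.062,0,-1],
    [0.036,0,0.075,0,-1],
    [0.036,0,0.075,0,-1],
  ],
)

```text
clock: 20.05
position: [0.5381, 0.2811, 0.1456]
ee_rot: [0.712, 0.702, 0.0, -0.0]
ft_force: [-9.9, -3.5, 10.7]
grip_width: 0.354
grasp_force: 51.4
```

```bash
python3 l.py
```

```text
[0.53806804 0.28106026 0.14557651] 89.20357868845848 20.05 [-9.87439861 -3.51376744 10.71346963] 0.3540885329874155 51.36456063017249
grasp rel pivot [-0.02475397  0.04257651] 0.04924954799310877 -0.5266306268019161
```

>>> carry_out(
  deltas=[
    [0,0,-0.01,0,-0.2],
    [0,0,-0.01,0,0.4],
    [0,0,-0.01,0,0.4],
    [0,0,-0.01,0,0.4],
    [0,0,-0.2,0,0.4],
    [0,0,-0.4,0,0.4],
    [0,0,-0.6,0,0.4],
    [-0.3,0,-0.7,0,0.4],
    [-0.6,0,-0.7,0,0.4],
    [-0.8,0,-0.7,0,0.4],
    [-0.8,0,-0.7,0,0.4],
    [-0.8,0,-0.7,0,0.4],
  ],
)

```text
clock: 21.55
position: [0.5368, 0.1612, 0.2489]
ee_rot: [0.712, 0.702, 0.0, -0.0]
ft_force: [0.1, 0.5, 0.0]
grip_width: 0.702
grasp_force: 0.0
```

Run:
```python
from h import *
p,y,R=now();o=manip.get_obs();print(p,y,o['clock'],o['ft_force'])
w=camera('wrist');s=camera('scene')
b=cv2.resize(s['img'][230:350,440:600],(640,480),interpolation=cv2.INTER_CUBIC)
cv2.imwrite('pics/w8.png',cv2.resize(np.hstack([w['img'],b]),(800,300))[:,:,::-1])
X,v,u=cloud(w);h=cv2.cvtColor(w['img'],cv2.COLOR_RGB2HSV)[v,u]
c,s=np.cos(JA),np.sin(JA);jx=(X[:,:2]-JO)@[c,s];jy=(X[:,:2]-JO)@[-s,c]
br=(h[:,2]>110)&(h[:,1]>60)&(h[:,0]<30)&(h[:,0]>14)&(abs(jy)<.02)&(X[:,2]>.045)&(X[:,2]<.053)
print('bar',cv2.minAreaRect(np.c_[jx,jy][br].astype(np.float32)))
q=(abs(jy)<.036)&(abs(jy)>.018)&(X[:,2]>.071)&(X[:,2]<.078);print('cheek front',np.percentile(jx[q],[0.5,2]))
q=(abs(jy)<.022)&(X[:,2]>.10)&(jx>.03)&(jx<.15)
# in lever coordinates at -0.5 rad
a=-.5;al=(jx-.09)*np.sin(a)+(X[:,2]-.1)*np.cos(a);pe=(jx-.09)*np.cos(a)-(X[:,2]-.1)*np.sin(a)
for t in np.arange(.02,.1,.006):
    k=q&(abs(al-t)<.003)
    if k.sum()>5: print(round(t,3),k.sum(),'jy',np.percentile(jy[k],[1,99]).round(4),'perp',np.percentile(pe[k],[1,99]).round(4))
```

```text
[0.53683462 0.16119897 0.24892902] 89.19956368252612 21.55 [0.09894336 0.50675683 0.02358615]
bar ((0.019712133333086967, 0.0009832670912146568), (0.0783553496003151, 0.023103469982743263), 0.5817192196846008)
cheek front [0.03002251 0.0302307 ]
0.02 56 jy [-0.0138  0.0139] perp [-0.0225 -0.0195]
0.026 60 jy [-0.0136  0.014 ] perp [-0.0195 -0.0145]
0.032 86 jy [-0.0136  0.0141] perp [-0.0161 -0.0118]
0.056 12 jy [-0.015   0.0155] perp [-0.0057  0.0024]
0.062 673 jy [-0.0138  0.0142] perp [-0.0073  0.0039]
0.086 257 jy [-0.0081  0.0086] perp [0.0027 0.0111]
0.092 474 jy [-0.0062  0.0063] perp [0.005  0.0119]
```

View pics/w8.png

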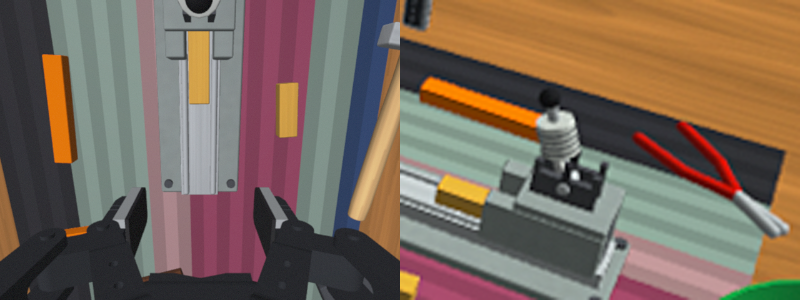

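Left: the bar's tail at (200,103) is unchanged. Right: the lever is over towards the open end at (555,130). I'll measure its angle and the collar height.

Run:
```python
from h import *
from scipy.optimize import least_squares
c,s=np.cos(JA),np.sin(JA)
for n in('wrist','top','scene'):
    w=camera(n);X,v,u=cloud(w);V=w['img'][v,u].max(1)
    jx=(X[:,:2]-JO)@[c,s];jy=(X[:,:2]-JO)@[-s,c];Q=np.c_[jx-.09,jy,X[:,2]-.1]
    q=(abs(jy)<.03)&(abs(Q[:,0])<.09)&(X[:,2]>.1)
    b=q&(V<70)&(Q[:,2]>.055); P=Q[b]
    C=least_squares(lambda C:np.linalg.norm(P-C,axis=1)-.009,P.mean(0)-[0,0,.006],loss='soft_l1',f_scale=.001).x
    a=np.arctan2(C[0],C[2]);print(n,b.sum(),'ball',C.round(4),'r',np.hypot(C[0],C[2]).round(4),'lean',a.round(3))
    al=Q[:,0]*np.sin(a)+Q[:,2]*np.cos(a);pe=Q[:,0]*np.cos(a)-Q[:,2]*np.sin(a);rad=np.hypot(pe,jy)
    k=q&(rad>.008)&(rad<.0145)&(V>150)&(al>.045)&(al<.085); print(' collar top al',k.sum(),np.percentile(al[k],[5,25,50,75,95]).round(4) if k.any() else 0)
```

```text
wrist 772 ball [-0.0298  0.0003  0.0778] r 0.0833 lean -0.366
 collar top al 397 [0.0605 0.0611 0.0616 0.0622 0.0628]
top 1 ball [-0.0898 -0.0119  0.4933] r 0.5014 lean -0.18
 collar top al 0 0
scene 107 ball [-0.0297 -0.0027  0.1004] r 0.1047 lean -0.288
 collar top al 57 [0.0492 0.0608 0.0622 0.0632 0.0641]
```

The lever is at about 0.87 rad with the collar down, the bar is at the stop and the arm is clear, so I'm handing in.

```bash
python3 -c "
from h import *
print(ticket.hand_in())"
```

```text
the job is handed in; nothing more can be done
None
```

I handed the job in at about 22 s of the 67 s; no verdict came back. By my last wrist-camera measurements the bar is against the end stop, the lever is at about 0.87 of its 1.0 rad (0.8 needed, so not right to its limit), the collar is down, the arm is clear, and I saw no bystander moved.

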